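Park round-bottom flasks on their cork rings

ROBOT

A 7-joint arm with a two-finger parallel gripper is mounted at the origin on a cart in front of the work surface, level with it; the furniture and walls round the work are solid. World frame = base frame: x ahead of the robot, y to its left, z up, the work surface at z = 0. Lengths are in mm, angles in rad, forces in N, time in s.
With the tool pointing down it reaches from about 400 to 875 mm from the base axis. Payload 4.4 kg.
Tool frame: the origin (TCP) lies at the very end of the fingers, on their centre line; the grasp point (between the pads) lies 19 mm behind it (ctrl.grip_point_offset is the distance from the TCP to the grasp point, in mm); z points along the fingers, y is the line along which they close (so a half turn about z gives the same grasp; the last joint's range is limited). The gripper opens to 85 mm and grips with 20 to 120 N. Pads are 22 mm wide; open, the fingers measure 114 mm over their backs; the gripper's body (76 mm by 85 mm) begins 54 mm behind the grasp point. The pads swing forward as they close: fully open they stand 13 mm farther back than shut.
Start: joints at [1.045, 0.628, 0.038, 1.517, -0.027, 0.996, -0.02], TCP at [288.478, -582.493, 231.313] pointing down, gripper open.
Joint ranges: [-3.06, 3.06], [-0.37, 2.12], [-1.25, 1.32], [0.18, 2.47], [-1.1, 4.24], [0.23, 1.98], [-2.94, 2.94]. Speed limits (rad/s): [2.57, 2.57, 3.14, 3.14, 3.14, 3.14, 3.14].

INTERFACE

Orientations are given as [roll, pitch, yaw] about the fixed x, y, z axes, in that order (R = Rz(yaw) Ry(pitch) Rx(roll)).
In Python, from cell import ctrl gives the robot as it stands.
- The arm moves only by the tool jog_arm, never from a script. Its argument "increments" is one flat list of numbers, 7 for each row, row after row: the finger opening in cm, from 0 to 8.54, then the shift along the tool's x, y, z in cm, then the turn, a rotation vector about the tool's x, y, z in degrees. In form: [fingers, x, y, z, rx, ry, rz, fingers, x, y, z, rx, ry, rz, ...]. A call has 1 to 20 rows; each row is the pose to reach, as a shift and turn from the pose commanded when the call began, along the tool's axes at that moment; what a row does not reach only later rows make up. A row lasts 1/10 s, in which the tool goes at most 50 mm and 8.59 degrees, less where a joint would pass 70% of its speed; a pose out of reach is approached as far as the arm can. A call with a gripper value outside its range is refused whole. The fingers move at their own pace and stop on an object; the grip force is fixed at half the most. Time passes only in rows, so rows that repeat a pose let the fingers close. It gives the time, the measured TCP pose, the force, the opening and the grip force at its end, in the units of the state.
- ctrl.read_state(): the state, without advancing time (a new reading comes with each control period).
- ctrl.get_image(name): name is "scene" or "side" or "wrist"; returns the picture (480x640x3 uint8, red, green, blue); there is no depth.
- ctrl.camera_params(name): a dict with "fx", "fy", "cx", "cy" (pixels), "distortion" ([k1, k2, p1, p2, k3] as OpenCV has them; the pictures are not rectified), "extrinsics" (4x4, takes a point from world to camera coordinates). Camera axes: x right, y down, z forward; pixel columns grow to the right and rows downward; lengths in mm; the calibration is good to about 2 mm. A picture is of the moment at which its call begins: read the wrist's pose just before it. camera_params takes no time and is no camera call; for the wrist camera it gives the pose at the moment of the call.
- ctrl.finish_job(): hands the job in; it is judged then, once.
The state is a dict: "clock": time; "qpos": joint angles; "qd": joint speeds; "tau": joint torques, N m; "eef_pos": TCP position; "tool_rot": TCP orientation; "force": force on the tool from outside, world axes, zero at the start; "torque": the same for the moment, N m; "width": finger opening in mm; "gripper_force": force on a finger pad.
Only numpy, scipy, OpenCV 4.12 (cv2) and the standard library are available. Lean on these libraries where they do the work, as an engineer would, in place of code of your own. Each camera call takes 0.05 s, during which the arm holds its last target. There are 200 camera calls.

TASK

The four stoppered round-bottom flasks next to the rotary evaporator are parked on makeshift perches. Move each one to the cork ring of its own size (smallest flask to smallest ring, and so on up to the largest) and leave it seated in the ring's bore with its neck standing up (a slight lean does not matter). Do not tip any flask over; the rings stay lying flat on the table.

Things in the scene. Friction and masses are not known exactly. Their poses are not given: they have to be found in the camera images.
- flask_25_bulb (a point): bulb centre of the smallest flask (25 ml, loose, amber glass, blue stopper). Bulb 41 mm across, its underside 20.5 mm below this point; z points up the neck. Neck 22 mm across: grip it 41 mm above this point (bare neck 20 mm below to 19 mm above that); the stopper ends 74 mm above this point. Starts upright on a tape roll, beaker or thick white cup, its bulb partly sunk in it.
- flask_50_bulb (a point): bulb centre of the second smallest flask (50 ml, loose, amber glass, blue stopper). Bulb 51 mm across, its underside 25.5 mm below this point; z points up the neck. Neck 24 mm across: grip it 47 mm above this point (bare neck 20 mm below to 20 mm above that); the stopper ends 81 mm above this point. Starts upright on a tape roll, beaker or thick white cup, its bulb partly sunk in it.
- flask_100_bulb (a point): bulb centre of the second largest flask (100 ml, loose, amber glass, blue stopper). Bulb 64 mm across, its underside 32 mm below this point; z points up the neck. Neck 26 mm across: grip it 55 mm above this point (bare neck 20 mm below to 20 mm above that); the stopper ends 89 mm above this point. Starts upright on a tape roll, beaker or thick white cup, its bulb partly sunk in it.
- flask_250_bulb (a point): bulb centre of the largest flask (250 ml, loose, amber glass, blue stopper). Bulb 85 mm across, its underside 42.5 mm below this point; z points up the neck. Neck 30 mm across: grip it 66 mm above this point (bare neck 20 mm below to 22 mm above that); the stopper ends 102 mm above this point. Starts upright on a tape roll, beaker or thick white cup, its bulb partly sunk in it.
- ring_25_seat (a point): bore centre of the smallest cork ring, level with its top face: loose, flat on the table, 60 mm outside, through bore 30 mm, 26 mm tall; z points up. With the 25 ml flask properly seated, the bulb's centre is 14 mm above this point.
- ring_50_seat (a point): bore centre of the second smallest cork ring, level with its top face: loose, flat on the table, 74 mm outside, through bore 37 mm, 26 mm tall; z points up. With the 50 ml flask properly seated, the bulb's centre is 18 mm above this point.
- ring_100_seat (a point): bore centre of the second largest cork ring, level with its top face: loose, flat on the table, 92 mm outside, through bore 47 mm, 26 mm tall; z points up. With the 100 ml flask properly seated, the bulb's centre is 22 mm above this point.
- ring_250_seat (a point): bore centre of the largest cork ring, level with its top face: loose, flat on the table, 115 mm outside, through bore 62 mm, 26 mm tall; z points up. With the 250 ml flask properly seated, the bulb's centre is 29 mm above this point.
- rotary_evaporator: the rotary evaporator behind the flasks, fixed, an obstacle to keep clear of; origin under its middle at table height. Its front (dark control panel, white bath, 0.22 m high) faces the robot along x = 0.45 m from y = -0.05 to -0.5 m; the bath's glass flask behind it (x over 0.51) is 0.36 m high, and a glass column 0.9 m high stands at x 0.57 to 0.66, y -0.07 to 0.02 m.

How it is judged (in metres and radians):
At the end, for the whole second after the job is handed in: Each flask sits in the bore of the ring of its own size: bulb centre within 8 mm sideways of the ring's axis and within 5 mm of its seated height, neck within about 30 degrees (0.55 rad) of upright, ring flat on the table (within 0.1 rad), flask released and at rest (horizontal distance between flask_25_bulb and ring_25_seat below 0.008 m and z of flask_25_bulb in the frame of ring_25_seat between 0.008 and 0.019 m and angle between each of flask_25_bulb, flask_50_bulb, flask_100_bulb, flask_250_bulb's own z axis and vertical below 0.55 rad and angle between each of ring_25_seat, ring_50_seat, ring_100_seat, ring_250_seat's own z axis and vertical below 0.1 rad and height (world z) of each of ring_25_seat, ring_50_seat, ring_100_seat, ring_250_seat below 0.032 m and linear speed of each of flask_25, flask_50, flask_100, flask_250 below 0.02 m/s and horizontal distance between flask_50_bulb and ring_50_seat below 0.008 m and z of flask_50_bulb in the frame of ring_50_seat between 0.0115 and 0.0225 m and horizontal distance between flask_100_bulb and ring_100_seat below 0.008 m and z of flask_100_bulb in the frame of ring_100_seat between 0.0157 and 0.0267 m and horizontal distance between flask_250_bulb and ring_250_seat below 0.008 m and z of flask_250_bulb in the frame of ring_250_seat between 0.0231 and 0.0341 m); the robot touches nothing.
It fails at once if the 25 ml flask is tipped over (angle between flask_25_bulb's own z axis and vertical above 0.9 rad).
It fails at once if the 50 ml flask is tipped over (angle between flask_50_bulb's own z axis and vertical above 0.9 rad).
It fails at once if the 100 ml flask is tipped over (angle between flask_100_bulb's own z axis and vertical above 0.9 rad).
It fails at once if the 250 ml flask is tipped over (angle between flask_250_bulb's own z axis and vertical above 0.9 rad).
It also fails if it takes over 115 s, if anything falls off the work surface, if the arm or the gripper's body presses on something with over 40 N, if the wrist force passes 120 N, or if a joint passes its speed limit or range.

## Working session

There is one attempt and no reset: what is moved stays moved. The work goes in short steps, Python scripts to look and compute and a tool call to move; the robot and the scene stay as the last step left them, time stands still between calls to the robot, and variables do not carry over. Pictures are saved under pics/ and viewed, at most 14 in all, crops included, and the job is handed in when it is done.

Besides the shell and the picture viewer there is one more tool, called after "Call:" by a JSON object that holds its "fn" and its "kwargs". jog_arm: Moves the arm, as the interface text tells. Its arguments: {"type":"object","properties":{"increments":{"type":"array","items":{"type":"number"}}},"required":["increments"]}

```bash
mkdir -p pics; ls; python3 - <<'E'
from cell import ctrl
import cv2
print(ctrl.read_state())
for n in("scene","side"):
    cv2.imwrite(f"pics/{n}0.png",ctrl.get_image(n)[:,:,::-1]); print(ctrl.camera_params(n))
E
```

```text
pics
{'clock': 0.0, 'qpos': array([ 1.04521008,  0.62935479,  0.03844311,  1.51838388, -0.02701575,
        0.99630062, -0.01999236]), 'qd': array([-1.98454748e-03,  7.38124740e-04, -4.27643651e-04,  4.23855714e-04,
        2.10618924e-05,  5.63332731e-04,  6.95875574e-04]), 'tau': array([ 2.78191383e-04, -5.63402438e+01,  1.22639392e+00, -1.93441647e+01,
        1.10561712e-02,  1.05474971e-02,  2.59544493e-05]), 'eef_pos': array([ 288.18852525, -581.91146003,  230.37842191]), 'tool_rot': array([-3.13966401e+00,  1.37817499e-05,  4.59784031e-01]), 'force': array([ 0.22299616,  0.8034582 , -0.15727279]), 'torque': array([-0.03585389, -0.01745436,  0.03429812]), 'gripper_force': 0.0, 'width': 85.32493512748663}
{'fx': 495.12635313110667, 'fy': 495.12635313110667, 'cx': 312.9010941513646, 'cy': 243.413408166455, 'distortion': array([0.00095777, 0.        , 0.        , 0.        , 0.        ]), 'extrinsics': array([[-8.38368234e-01, -5.44767370e-01,  1.91629140e-02,
         4.31462623e+02],
       [-3.60931559e-01,  5.28423804e-01, -7.68437827e-01,
         2.44764621e+02],
       [ 4.08493714e-01, -6.51150364e-01, -6.39637467e-01,
         1.22344829e+03],
       [ 0.00000000e+00,  0.00000000e+00,  0.00000000e+00,
         1.00000000e+00]])}
{'fx': 557.2213882679324, 'fy': 557.2213882679324, 'cx': 316.03943118542014, 'cy': 233.24607480632662, 'distortion': array([0.00173731, 0.        , 0.        , 0.        , 0.        ]), 'extrinsics': array([[-8.55771050e-01, -5.17163497e-01, -1.40650921e-02,
         4.46005236e+02],
       [-2.92832558e-01,  5.06615945e-01, -8.10918848e-01,
         2.23372546e+02],
       [ 4.26503227e-01, -6.89842157e-01, -5.84989569e-01,
         1.02837697e+03],
       [ 0.00000000e+00,  0.00000000e+00,  0.00000000e+00,
         1.00000000e+00]])}
```

View pics/scene0.png

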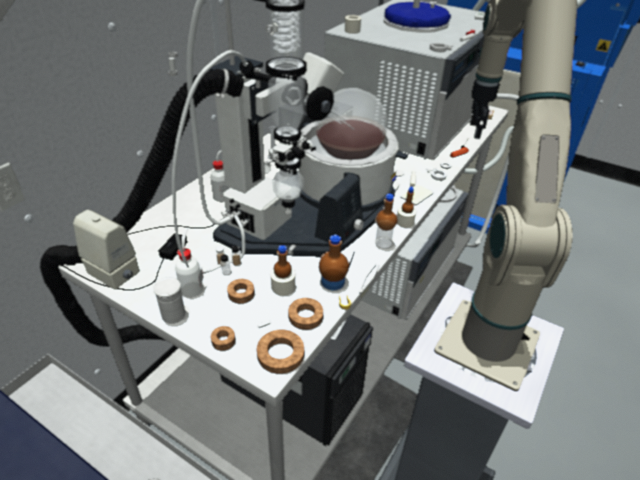

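View pics/side0.png

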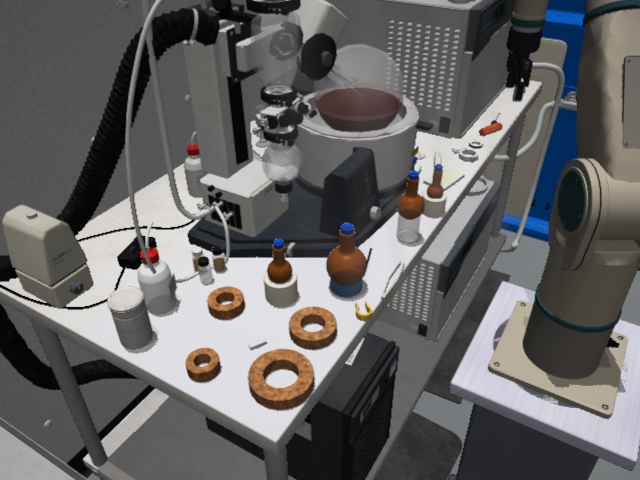

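```bash
cat > h.py <<'E'
import numpy as np, cv2
from scipy.optimize import least_squares
from cell import ctrl
def proj(P,c):
    P=np.atleast_2d(np.asarray(P,float)); E=c["extrinsics"]
    K=np.array([[c["fx"],0,c["cx"]],[0,c["fy"],c["cy"]],[0,0,1]])
    r,_=cv2.Rodrigues(E[:3,:3])
    return cv2.projectPoints(P,r,E[:3,3],K,c["distortion"])[0].reshape(-1,2)
def tri(obs,x0=(400,0,50)):  # obs: list of (cam params, pixel)
    s=least_squares(lambda p:np.concatenate([proj(p,c)[0]-np.array(u) for c,u in obs]),x0)
    return s.x,np.abs(s.fun).max()
def comps(mask,amin):
    n,l,st,ce=cv2.connectedComponentsWithStats(mask.astype(np.uint8))
    return [(l==i,st[i],ce[i]) for i in range(1,n) if st[i][4]>=amin]
def masks(rgb):
    h=cv2.cvtColor(rgb,cv2.COLOR_RGB2HSV); H,S,V=[h[...,i].astype(int) for i in range(3)]
    return dict(blue=(H>105)&(H<130)&(S>150)&(V>60),orange=(H<18)&(S>80)&(V>40))
def circ(x,y,z,r,n=72):
    t=np.linspace(0,2*np.pi,n,endpoint=False)
    return np.c_[x+r*np.cos(t),y+r*np.sin(t),np.full(n,z)]
E
python3 - <<'E'
from h import *
for n in("scene","side"):
    im=cv2.imread(f"pics/{n}0.png")[:,:,::-1].copy(); m=masks(im)
    for k in m:
        for _,st,ce in comps(m[k],12): print(n,k,st,ce.round(1))
im=cv2.imread("pics/side0.png")
cv2.imwrite("pics/crop1.png",cv2.resize(im[155:380,170:470],None,fx=2.6,fy=2.6,interpolation=cv2.INTER_CUBIC))
E
```

```text
scene blue [448   0  30   9 189] [462.7   2.9]
scene blue [ 567    0   73  171 5110] [595.7  55.2]
scene blue [ 386    3   64   24 1172] [416.9  14.6]
scene blue [480   2   8   9  37] [484.    6.8]
scene blue [505  30  18  42 466] [514.6  53.3]
scene blue [497 175  10  31 148] [502.6 193.5]
scene blue [409 187   4   5  13] [410.8 189.2]
scene blue [386 193   8   7  38] [389.6 196.1]
scene blue [469 215  16  15 169] [475.8 221.9]
scene blue [330 235  11   9  67] [335.1 238.8]
scene blue [278 245   8   8  45] [281.7 248.4]
scene blue [322 279  22  10  95] [332.3 284.1]
scene orange [467  30   8   4  20] [470.4  31.6]
scene orange [451 147  18  10  98] [459.3 151.7]
scene orange [213 160  10  10  80] [217.8 164.2]
scene orange [403 192  10  20 131] [408.  203.5]
scene orange [376 200  21  30 387] [386.3 216.7]
scene orange [320 241  29  40 777] [333.5 263.4]
scene orange [176 249   6  11  32] [178.8 253.4]
scene orange [183 249   8  11  66] [186.7 253.4]
scene orange [274 251  17  27 289] [282.1 265.9]
scene orange [233 256   7   9  37] [235.9 259.5]
scene orange [228 279  26  24 458] [
[... 625 characters left out ...]
[339.1 111.8]
side orange [479 122  23  14 162] [490.4 128.5]
side orange [187 144  12  12 121] [193.  149.7]
side orange [427 170  16  28 280] [435.4 185.8]
side orange [397 177  28  42 717] [410.6 200.9]
side orange [ 327  230   40   55 1425] [346.  261.3]
side orange [268 245  24  38 589] [279.  266.7]
side orange [146 247  13  17 143] [152.6 254.5]
side orange [140 250   7  15  56] [142.6 257.4]
side orange [194 258   5  13  47] [196.1 263. ]
side orange [214 258  11  14 119] [218.8 264.1]
side orange [208 287  36  33 928] [225.6 302.5]
side orange [ 289  307   47   42 1475] [312.5 327.5]
side orange [186 348  34  34 890] [202.6 364.5]
side orange [ 248  349   66   61 2678] [280.9 378.9]
```

View pics/crop1.png

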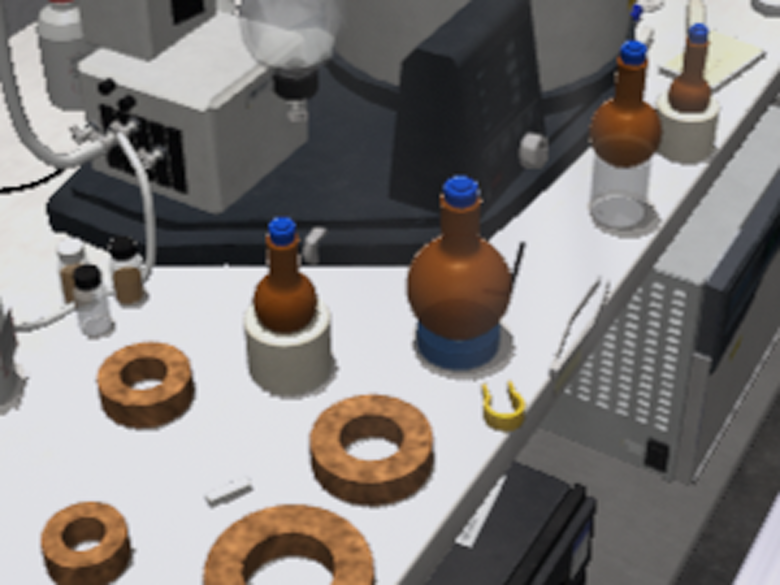

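```bash
python3 - <<'E'
from h import *
C={n:ctrl.camera_params(n) for n in("scene","side")}
for n in C: print(n,(-C[n]["extrinsics"][:3,:3].T@C[n]["extrinsics"][:3,3]).round())
st={25:((410.8,189.4),(438.5,166.5)),50:((281.7,248.4),(278,243.1)),100:((389.6,196.1),(413.2,174.4)),250:((335.1,238.8),(346.6,227.7))}
for k,(a,b) in st.items():
    p,e=tri([(C["scene"],a),(C["side"],b)]); print("stopper",k,p.round(1),e.round(2))
bx={25:([211,327,24,23],[186,348,34,34],60),50:([228,279,26,24],[208,287,36,33],74),100:([289,298,34,31],[289,307,47,42],92),250:([257,330,47,43],[248,349,66,61],115)}
def bb(p,d,c):
    q=np.vstack([proj(circ(p[0],p[1],p[2],d/2),c),proj(circ(p[0],p[1],p[2]-26,d/2),c)])
    return np.r_[q.min(0)+.5,q.max(0)+.5]
for k,(a,b,d) in bx.items():
    f=lambda p:np.concatenate([bb(p,d,C[n])-np.array([r[0],r[1],r[0]+r[2],r[1]+r[3]]) for n,r in(("scene",a),("side",b))])
    s=least_squares(f,(400,200,26)); g=least_squares(lambda p:f([p[0],p[1],26]),(400,200))
    print("ring",k,s.x.round(1),np.abs(s.fun).max().round(2),"z=26:",g.x.round(1),np.abs(g.fun).max().round(2))
E
```

```text
scene [-50. 902. 962.]
side [  8. 827. 789.]
stopper 25 [ 367.2 -305.5  145.7] 0.13
stopper 50 [533.1 121.9 135.2] 0.41
stopper 100 [ 393.9 -213.7  162.6] 0.31
stopper 250 [431.   28.1 150.9] 0.04
ring 25 [571.6 333.7 -17.9] 1.74 z=26: [542.6 359.4] 1.88
ring 50 [642.2 176.1 -18.7] 1.15 z=26: [609.2 210.2] 1.4
ring 100 [438.8 152.1  -8.5] 1.1 z=26: [421.2 179.6] 1.38
ring 250 [414.1 300.1   5.8] 1.01 z=26: [404.2 312.9] 1.58
```

```bash
cat >> h.py <<'E'
from scipy.spatial.transform import Rotation as Ro
def toolR(s): return Ro.from_euler("xyz",s["tool_rot"]).as_matrix()
def plan(x,y,z,yaw_deg):
    """shift (cm) in tool axes and turn (deg rotvec) from the present pose to a tool-down pose at x,y,z,yaw"""
    s=ctrl.read_state(); R=toolR(s)
    T=Ro.from_euler("xyz",[np.pi,0,np.radians(yaw_deg)]).as_matrix()
    return (R.T@(np.array([x,y,z])-s["eef_pos"])/10).round(2), np.degrees(Ro.from_matrix(R.T@T).as_rotvec()).round(1)
E
python3 - <<'E'
from h import *
c=ctrl.camera_params("wrist"); s=ctrl.read_state(); R=toolR(s)
E=c["extrinsics"]; o=-E[:3,:3].T@E[:3,3]
print(c["fx"],c["cx"],c["cy"],"cam in tool",(R.T@(o-s["eef_pos"])).round(1),"axes in tool\n",(E[:3,:3]@R).round(3))
print(plan(330,-260,330,0),plan(400,-100,330,0))
E
```

```text
376.6318811289353 320.4981610681827 238.79939063534826 cam in tool [  69.7   -1.5 -143. ] axes in tool
 [[ 0.001  1.    -0.001]
 [-0.961  0.001 -0.277]
 [-0.277  0.001  0.961]]
(array([ 18.03, -27.02,  -9.9 ]), array([-0.1,  0. , 26.3])) (array([ 31.4 , -38.25,  -9.89]), array([-0.1,  0. , 26.3]))
```

Call:
{"fn": "jog_arm", "kwargs": {"increments": [8.5, 0, 0, -5, 0, 0, 0, 8.5, 0, 0, -10, 0, 0, 0, 8.5, 0, 0, -10, 0, 0, 8, 8.5, 9, -13.5, -10, 0, 0, 16, 8.5, 18, -27, -10, 0, 0, 26, 8.5, 18, -27, -10, 0, 0, 26, 8.5, 18, -27, -10, 0, 0, 26, 8.5, 18, -27, -10, 0, 0, 26, 8.5, 18, -27, -10, 0, 0, 26, 8.5, 18, -27, -10, 0, 0, 26, 8.5, 18, -27, -10, 0, 0, 26, 8.5, 18, -27, -10, 0, 0, 26]}}

```text
clock: 1.3
eef_pos: [330.0, -260.8, 331.4]
tool_rot: [3.141, -0.0, 0.007]
force: [0.3, -0.5, -0.0]
width: 85.1
gripper_force: 0.0
```

```bash
cat >> h.py <<'E'
def shot(name):
    c=ctrl.camera_params("wrist"); im=ctrl.get_image("wrist")
    cv2.imwrite(f"pics/{name}.png",im[:,:,::-1]); np.save(f"pics/{name}.npy",c,allow_pickle=True); return c,im
def cam(name): return np.load(f"pics/{name}.npy",allow_pickle=True).item()
E
python3 - <<'E'
from h import *
s=ctrl.read_state(); print(s["clock"],s["eef_pos"],s["tool_rot"]); shot("w1")
print(plan(430,-120,330,0))
E
```

```text
1.3 [ 329.98755723 -260.76728617  331.43537127] [ 3.14096229e+00 -2.05212391e-04  7.04770572e-03]
(array([ 10.09, -14.1 ,   0.12]), array([ 0. , -0. ,  0.3]))
```

View pics/w1.png

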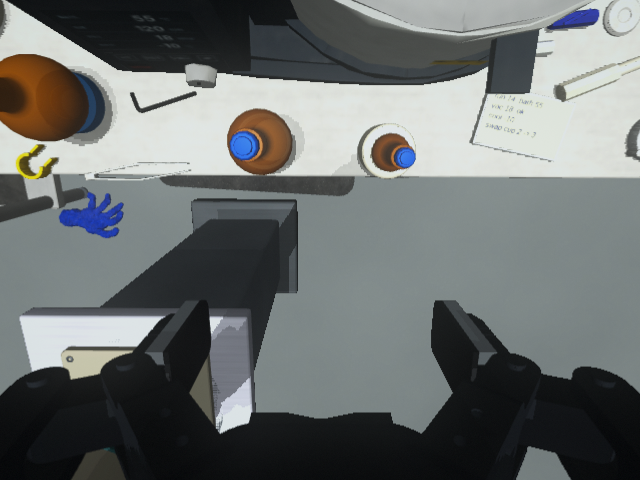

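Call:
{"fn": "jog_arm", "kwargs": {"increments": [8.5, 3, -5, 0, 0, 0, 0, 8.5, 5, -10, 0, 0, 0, 0, 8.5, 6, -14, 0, 0, 0, 0, 8.5, 7, -16, 0, 0, 0, 0, 8.5, 7, -16, 0, 0, 0, 0, 8.5, 7, -16, 0, 0, 0, 0, 8.5, 7, -16, 0, 0, 0, 0]}}

```text
clock: 2.05
eef_pos: [398.6, -102.3, 331.1]
tool_rot: [3.141, 0.001, 0.002]
force: [0.1, -0.5, -0.1]
width: 85.1
gripper_force: 0.0
```

```bash

python3 - <<'E'
from h import *
s=ctrl.read_state(); print(s["clock"],s["eef_pos"],s["tool_rot"]); shot("w2")
for n in("w1","w2"):
    m=masks(cv2.imread(f"pics/{n}.png")[:,:,::-1].copy())
    for k in m:
        for _,st,ce in comps(m[k],150): print(n,k,st,ce.round(1))
E
```

```text
2.05 [ 398.64414988 -102.29234092  331.11183794] [3.14094669e+00 6.28769142e-04 2.31400894e-03]
w1 blue [553   9  46  17 428] [578.7  17.5]
w1 blue [ 75  74  21  40 167] [87.7 92.6]
w1 blue [230 132  28  28 632] [243.6 145.3]
w1 blue [396 148  19  20 301] [405.  157.3]
w1 blue [  59  193   64   45 1418] [ 93.4 217.1]
w1 orange [   0   54   88   87 6267] [40.3 97.8]
w1 orange [ 227  109   65   66 2598] [263.3 140.4]
w1 orange [372 134  40  37 798] [387.5 150.7]
w2 blue [ 16  40  33  28 656] [31.2 52.9]
w2 blue [149 163  31  31 734] [163.8 177.9]
w2 blue [426 219  27  26 537] [439.1 231.3]
w2 blue [558 222  20  19 277] [567.6 230.9]
w2 blue [ 107  229   61   27 1027] [137.4 239.6]
w2 orange [   0    0   71   33 1772] [36.5 14.1]
w2 orange [  32   35   86   56 3011] [82.3 61.7]
w2 orange [ 156  128   82   79 4225] [201.2 165.4]
w2 orange [  43  133   82   77 4040] [ 81.7 169.7]
w2 orange [   0  143   36   87 2215] [ 14.2 187.9]
w2 orange [ 384  181   66   62 2682] [413.7 209.1]
w2 orange [ 510  197   61   43 1228] [533.2 215.9]
```

View pics/w2.png

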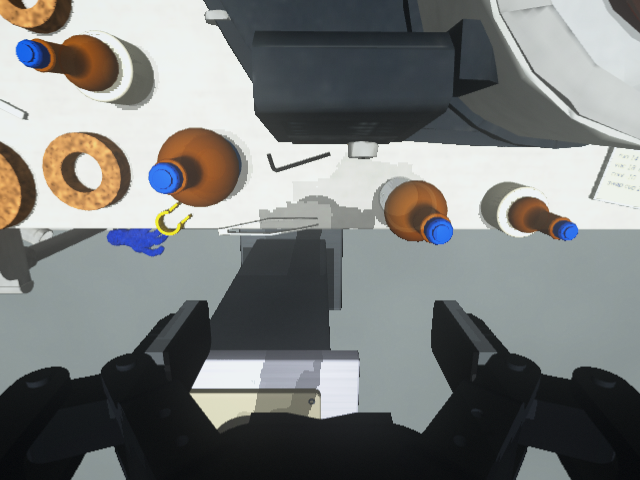

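```bash

python3 - <<'E'
from h import *
S,D=ctrl.camera_params("scene"),ctrl.camera_params("side"); a,b=cam("w1"),cam("w2")
off={25:67,50:74,100:82,250:95}
st={25:[(S,(410.8,189.4)),(D,(438.5,166.5)),(a,(405,157.3)),(b,(567.6,230.9))],50:[(S,(281.7,248.4)),(D,(278,243.1)),(b,(31.2,52.9))],100:[(S,(389.6,196.1)),(D,(413.2,174.4)),(a,(243.6,145.3)),(b,(439.1,231.3))],250:[(S,(335.1,238.8)),(D,(346.6,227.7)),(b,(163.8,177.9))]}
for k,o in st.items():
    p,e=tri(o); print("stopper",k,p.round(1),e.round(2),"bulb z",(p[2]-off[k]).round(1), tri(o[2:])[0].round(1) if len(o)>3 else "")
# bulb centres by circle (bulb silhouettes) in w1: 100 left/right edges
def bb(p,r,c):
    q=np.vstack([proj(circ(p[0],p[1],p[2]+r*np.sin(t),r*np.cos(t)),c) for t in np.linspace(-1.5,1.5,31)]); return np.r_[q.min(0)+.5,q.max(0)+.5]
print("100 bulb w1 bbox [227 109 292 175]:",bb((394,-213,81),32,a).round(1))
E
```

```text
stopper 25 [ 376.7 -336.2  128.3] 0.74 bulb z 61.3 [ 376.8 -335.8  129.5]
stopper 50 [526.5 129.8 142.9] 0.64 bulb z 68.9 
stopper 100 [ 387.7 -199.9  172.2] 0.52 bulb z 90.2 [ 387.7 -200.   172.7]
stopper 250 [428.8  30.9 153.5] 0.28 bulb z 58.5 
100 bulb w1 bbox [227 109 292 175]: [242.1 102.2 306.3 168.3]
```

Call:
{"fn": "jog_arm", "kwargs": {"increments": [8.5, -0.5, 5, 0, 0, 0, 0, 8.5, -1.1, 9.8, 2, 0, 0, 0, 8.5, -1.1, 9.8, 7, 0, 0, 0, 8.5, -1.1, 9.8, 12, 0, 0, 0, 8.5, -1.1, 9.8, 14, 0, 0, 0, 8.5, -1.1, 9.8, 16, 0, 0, 0, 8.5, -1.1, 9.8, 18, 0, 0, 0, 8.5, -1.1, 9.8, 20.3, 0, 0, 0, 8.5, -1.1, 9.8, 20.3, 0, 0, 0, 8.5, -1.1, 9.8, 20.3, 0, 0, 0]}}

```text
clock: 3.1
eef_pos: [388.1, -199.3, 128.4]
tool_rot: [3.141, 0.001, 0.004]
force: [1.2, -0.5, 0.1]
width: 85.0
gripper_force: 0.0
```

```bash

python3 - <<'E'
from h import *
shot("w3")
print(proj([[388,-200,173],[388,-200,179]],cam("w3")))
E
```

```text
[[325.94990178 369.44278684]
 [326.26523345 382.22894575]]
```

View pics/w3.png

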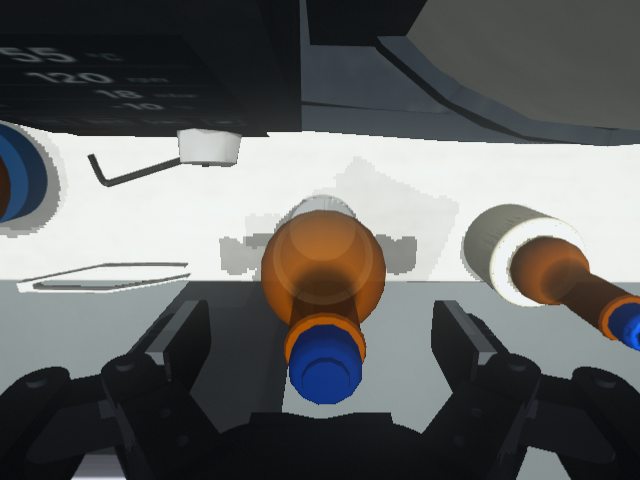

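Call:
{"fn": "jog_arm", "kwargs": {"increments": [1.5, 0, 0, 0, 0, 0, 0, 1.5, 0, 0, 0, 0, 0, 0, 1.5, 0, 0, 0, 0, 0, 0, 1.5, 0, 0, 0, 0, 0, 0, 1.5, 0, 0, 0, 0, 0, 0, 1.5, 0, 0, 0, 0, 0, 0, 1.5, 0, 0, 0, 0, 0, 0, 1.5, 0, 0, 0, 0, 0, 0]}}

```text
clock: 3.95
eef_pos: [389.0, -198.9, 128.7]
tool_rot: [3.141, -0.001, 0.006]
force: [-0.1, -2.2, 5.7]
width: 24.9
gripper_force: 58.6
```

Call:
{"fn": "jog_arm", "kwargs": {"increments": [1.5, 0, 0, -1, 0, 0, 0, 1.5, 0, 0, -3, 0, 0, 0, 1.5, 0, 0, -7, 0, 0, 0, 1.5, 0, 0, -11, 0, 0, 0, 1.5, 0, 0, -15, 0, 0, 0, 1.5, 0, -3, -16, 0, 0, 0, 1.5, 1, -7, -16, 0, 0, 0, 1.5, 3, -11, -16, 0, 0, 0, 1.5, 5, -15, -16, 0, 0, 0, 1.5, 6, -19, -16, 0, 0, 0, 1.5, 8, -23, -16, 0, 0, 0, 1.5, 8, -27, -16, 0, 0, 0, 1.5, 8, -29, -16, 0, 0, 0, 1.5, 8, -30, -16, 0, 0, 0, 1.5, 8, -30, -16, 0, 0, 0, 1.5, 8, -30, -16, 0, 0, 0, 1.5, 8, -30, -16, 0, 0, 0]}}

```text
clock: 5.65
eef_pos: [466.7, 100.3, 288.3]
tool_rot: [3.141, 0.0, 0.003]
force: [-0.9, 0.3, -0.2]
width: 24.6
gripper_force: 58.9
```

```bash

python3 - <<'E'
from h import *
s=ctrl.read_state(); print(s["clock"],s["eef_pos"],s["tool_rot"]); shot("w4")
for n in("w4",):
    m=masks(cv2.imread(f"pics/{n}.png")[:,:,::-1].copy())
    for k in m:
        for _,st,ce in comps(m[k],150): print(n,k,st,ce.round(1))
E
```

```text
5.65 [466.74361236 100.32269439 288.34365119] [3.14067218e+00 2.38751674e-04 3.27446531e-03]
w4 blue [268 131  28  28 560] [281.5 144.3]
w4 blue [394 257  33  32 815] [410.1 272.6]
w4 blue [ 283  327   73   80 4613] [319.8 367. ]
w4 orange [ 173   12   75   82 3415] [209.4  51.4]
w4 orange [  41   94   64   59 2492] [ 70.1 122.2]
w4 orange [ 267  109   54   55 1652] [297.6 133.2]
w4 orange [  209   196   223   172 17660] [322.9 256.9]
w4 orange [  82  199  107   99 6187] [133.3 249.5]
```

View pics/w4.png

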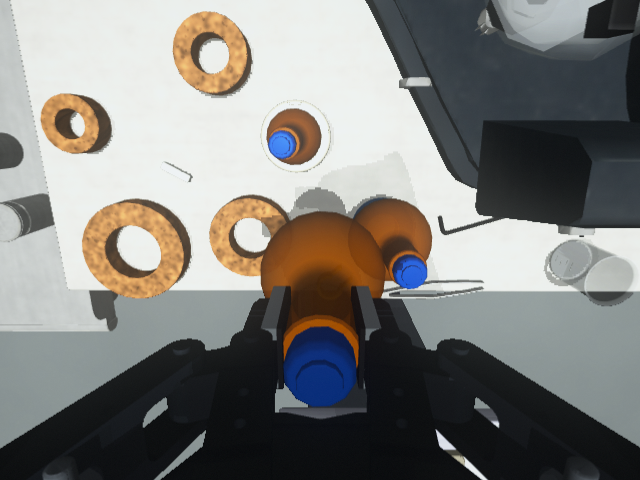

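```bash

python3 - <<'E'
from h import *
S,D=ctrl.camera_params("scene"),ctrl.camera_params("side"); b,d=cam("w2"),cam("w4")
def bb(p,r,c):
    q=np.vstack([proj(circ(p[0],p[1],z,r),c) for z in (p[2],p[2]-26)]); return np.r_[q.min(0)+.5,q.max(0)+.5]
R={25:(60,d,[41,94,64,59],(S,[211,327,24,23]),(D,[186,348,34,34])),50:(74,d,[173,12,75,82],(S,[228,279,26,24]),(D,[208,287,36,33])),100:(92,b,[43,133,82,77],(S,[289,298,34,31]),(D,[289,307,47,42])),250:(115,d,[82,199,107,99],(S,[257,330,47,43]),(D,[248,349,66,61]))}
B=lambda r:np.array([r[0],r[1],r[0]+r[2],r[1]+r[3]])
for k,(dia,c,r,s1,s2) in R.items():
    f=lambda p:bb(p,dia/2,c)-B(r)
    g=least_squares(lambda p:f([p[0],p[1],26]),(450,200))
    allf=lambda p:np.concatenate([f(p),bb(p,dia/2,s1[0])-B(s1[1]),bb(p,dia/2,s2[0])-B(s2[1])])
    h=least_squares(allf,(450,200,26),loss="soft_l1")
    print(k,g.x.round(1),g.fun.round(1),"all:",h.x.round(1),np.abs(allf(h.x)).max().round(1))
    q=proj(circ(*g.x,26,1)[:1],d); print("  centre px w4",q.round(1))
E
```

```text
25 [541.3 362.4] [-4.4 -0.9  4.7  1.2] all: [541.8 359.6  25.4] 7.5
  centre px w4 [[ 65.8 122.8]]
50 [608.6 211.6] [-2.7 -1.5  2.9  1.9] all: [609.2 210.4  24.1] 4.3
  centre px w4 [[207.8  51.6]]
100 [419.3 182.7] [-4.  -0.9  4.3  1.2] all: [420.1 180.1  25.1] 6.6
  centre px w4 [[247.  237.7]]
250 [403.1 313.8] [-1.7 -0.9  1.9  1.2] all: [403.5 313.2  25.3] 2.5
  centre px w4 [[131.5 251.1]]
```

```bash

python3 - <<'E'
from h import *
d=cam("w4"); im=cv2.imread("pics/w4.png"); f=2
big=cv2.resize(im[:300,30:330],None,fx=f,fy=f,interpolation=cv2.INTER_CUBIC)
for (x,y),D,b in(((541.8,359.6),60,30),((609.2,210.4),74,37),((420.1,180.1),92,47),((403.5,313.2),115,62)):
    for r in(D/2,b/2):
        q=(proj(circ(x,y,26,r),d)-[30,0]+.5)*f
        cv2.polylines(big,[q.round().astype(int)],True,(0,255,0),1)
cv2.imwrite("pics/ov.png",big)
E
```

```text
(no output)
```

View pics/ov.png

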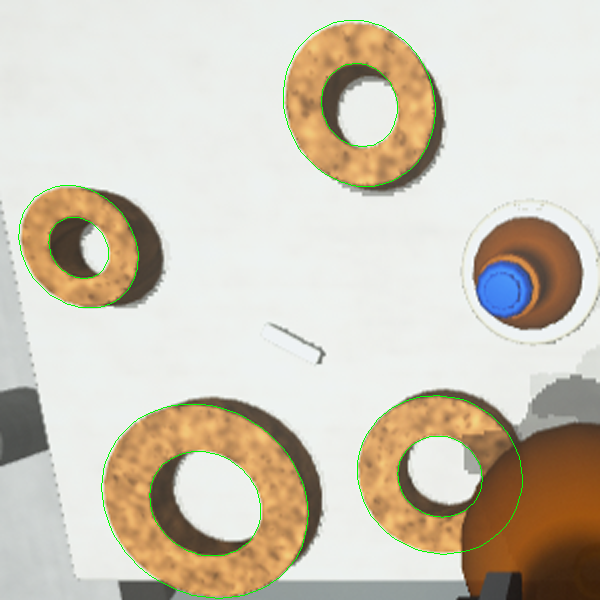

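Call:
{"fn": "jog_arm", "kwargs": {"increments": [1.5, -2, -4, 1, 0, 0, 0, 1.5, -4.6, -8, 5, 0, 0, 0, 1.5, -4.6, -8, 9, 0, 0, 0, 1.5, -4.6, -8, 13, 0, 0, 0, 1.5, -4.6, -8, 16, 0, 0, 0, 1.5, -4.6, -8, 18, 0, 0, 0, 1.5, -4.6, -8, 19.3, 0, 0, 0, 1.5, -4.6, -8, 19.3, 0, 0, 0, 1.5, -4.6, -8, 19.3, 0, 0, 0, 1.5, -4.6, -8, 19.3, 0, 0, 0]}}

```text
clock: 6.7
eef_pos: [421.1, 181.8, 96.2]
tool_rot: [-3.141, -0.002, 0.005]
force: [-0.4, -0.9, -1.1]
width: 24.7
gripper_force: 59.0
```

```bash

python3 - <<'E'
from h import *
s=ctrl.read_state(); print(s["clock"],s["eef_pos"],s["force"]); D=ctrl.camera_params("side")
im=ctrl.get_image("side")[:,:,::-1]; 
big=cv2.resize(im[210:410,180:430],None,fx=3,fy=3,interpolation=cv2.INTER_CUBIC)
for z in(48,55): 
    q=np.vstack([proj(circ(420,180,z+32*np.sin(t),32*np.cos(t)),D) for t in np.linspace(-1.5,1.5,31)]);print(q.min(0),q.max(0))
cv2.imwrite("pics/s2.png",big)
for _,st,ce in comps(masks(im[:,:,::-1].copy())["orange"],300): print(st,ce.round(1))
E
```

```text
6.7 [421.14808258 181.80611685  96.17641222] [-0.37931487 -0.90787833 -1.11902914]
[295.35906147 296.85484243] [329.14895216 331.00549166]
[295.22616753 294.10552371] [329.14779632 328.36514913]
[ 327  230   40   55 1412] [346.3 261.3]
[268 245  23  38 531] [278.1 265.9]
[ 289  280   47   69 1879] [312.4 322.5]
[208 287  36  33 927] [225.5 302.5]
[186 348  34  34 892] [202.6 364.5]
[ 248  349   66   61 2685] [281.  378.9]
```

View pics/s2.png

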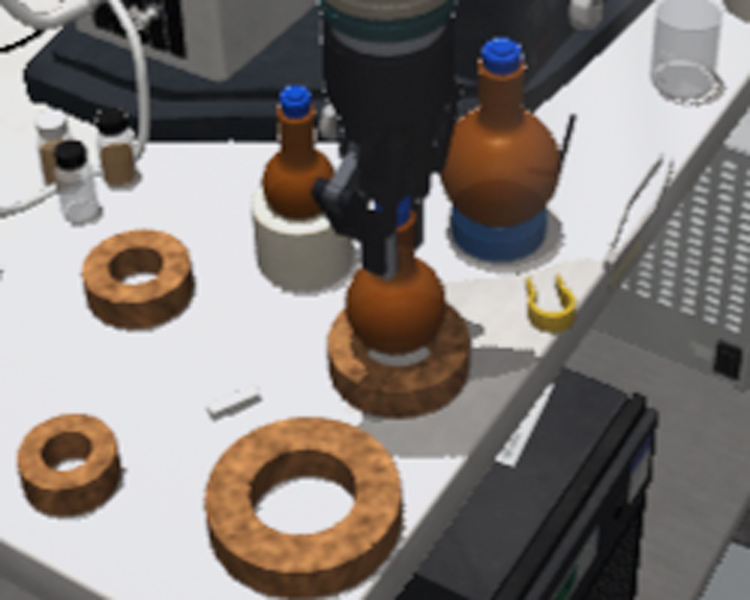

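Call:
{"fn": "jog_arm", "kwargs": {"increments": [1.5, -0.1, 0.1, 0.4, 0, 0, 0, 1.5, -0.1, 0.1, 0.7, 0, 0, 0, 1.5, -0.1, 0.1, 0.9, 0, 0, 0, 1.5, -0.1, 0.1, 0.9, 0, 0, 0, 1.5, -0.1, 0.1, 0.9, 0, 0, 0]}}

```text
clock: 7.25
eef_pos: [419.9, 180.8, 86.6]
tool_rot: [-3.142, -0.001, 0.006]
force: [0.9, -0.5, 3.8]
width: 24.4
gripper_force: 59.8
```

Call:
{"fn": "jog_arm", "kwargs": {"increments": [1.5, 0, 0, 0.1, 0, 0, 0, 1.5, 0, 0, 0.2, 0, 0, 0, 1.5, 0, 0, 0.2, 0, 0, 0]}}

```text
clock: 7.55
eef_pos: [420.5, 180.8, 85.6]
tool_rot: [-3.141, -0.003, 0.006]
force: [-0.9, -2.1, 18.6]
width: 24.5
gripper_force: 61.3
```

Call:
{"fn": "jog_arm", "kwargs": {"increments": [5.5, 0, 0, -0.2, 0, 0, 0, 5.5, 0, 0, -0.2, 0, 0, 0, 5.5, 0, 0, -0.2, 0, 0, 0, 5.5, 0, 0, -0.2, 0, 0, 0, 5.5, 0, 0, -3, 0, 0, 0, 5.5, 0, 0, -7, 0, 0, 0, 5.5, 0, 0, -11, 0, 0, 0, 5.5, 0, 0, -15, 0, 0, 0, 5.5, 0, 4, -17, 0, 0, 0, 5.5, 0, 9, -17, 0, 0, 0, 5.5, -1, 14, -17, 0, 0, 0, 5.5, -2, 19, -17, 0, 0, 0, 5.5, -3, 24, -17, 0, 0, 0, 5.5, -4, 29, -17, 0, 0, 0, 5.5, -4.4, 34, -17, 0, 0, 0, 5.5, -4.4, 39, -17, 0, 0, 0, 5.5, -4.4, 44, -17, 0, 0, 0, 5.5, -4.4, 49, -17, 0, 0, 0, 5.5, -4.4, 51.7, -14, 0, 0, 0, 5.5, -4.4, 51.7, -12, 0, 0, 0]}}

```text
clock: 9.55
eef_pos: [377.2, -341.7, 202.9]
tool_rot: [3.138, 0.0, -0.001]
force: [-0.6, 1.0, -1.6]
width: 54.7
gripper_force: 0.0
```

```bash

python3 - <<'E'
from h import *
print(plan(377,-336,83.5,0)); ctrl.read_state()
c,im=shot("w5"); m=masks(im)
for k in m:
    for _,st,ce in comps(m[k],100): print(k,st,ce.round(1))
print(proj([[377,-336,128],[377,-336,135]],c))
b,D=cam("w2"),ctrl.camera_params("side")
im=ctrl.get_image("side"); m=masks(im)
for k in m:
    for _,st,ce in comps(m[k],60):
        if st[0]<450: print("side",k,st,ce.round(1))
E
```

```text
(array([-0.02, -0.61, 11.94]), array([ 0.2,  0. , -0.1]))
blue [572  28  25  14 136] [587.5  35.8]
blue [297 238  30  27 614] [311.5 251. ]
blue [ 15 242  64  21 731] [ 52.  250.2]
orange [ 286  197   53   57 1825] [311.9 220.2]
[[311.93863896 249.27726155]
 [311.72855754 252.8804028 ]]
side blue [340 222  14  12 119] [346.6 227.8]
side blue [273 238  11  11  90] [278.  243.1]
side blue [306 277  11  11 101] [311.3 281.9]
side orange [334 107  14   9  62] [340.1 110.8]
side orange [187 144  12  12 123] [192.9 149.7]
side orange [427 170  16  28 277] [435.4 185.7]
side orange [ 327  230   40   55 1423] [346.1 261.3]
side orange [268 245  24  38 591] [279.  266.8]
side orange [146 247  13  17 144] [152.6 254.5]
side orange [214 258  11  14 118] [218.8 264.1]
side orange [ 289  284   47   65 1984] [312.3 322.4]
side orange [208 287  36  33 928] [225.6 302.5]
side orange [186 348  34  34 892] [202.6 364.5]
side orange [ 248  349   66   61 2679] [280.9 378.9]
```

Call:
{"fn": "jog_arm", "kwargs": {"increments": [5.5, 0, 0, 1, 0, 0, 0, 5.5, 0, 0, 4, 0, 0, 0, 5.5, 0, 0, 7, 0, 0, 0, 5.5, 0, 0, 9.5, 0, 0, 0, 5.5, 0, 0, 11.5, 0, 0, 0, 5.5, 0, 0, 11.8, 0, 0, 0, 5.5, 0, 0, 11.8, 0, 0, 0]}}

```text
clock: 10.35
eef_pos: [379.0, -335.8, 86.7]
tool_rot: [-3.141, -0.0, 0.007]
force: [0.3, -0.9, 0.4]
width: 55.1
gripper_force: 0.0
```

Call:
{"fn": "jog_arm", "kwargs": {"increments": [5.5, -0.2, 0, 0.2, 0, 0, 0, 5.5, -0.2, 0, 0.2, 0, 0, 0, 1.2, -0.2, 0, 0.2, 0, 0, 0, 1.2, -0.2, 0, 0.2, 0, 0, 0, 1.2, -0.2, 0, 0.2, 0, 0, 0, 1.2, -0.2, 0, 0.2, 0, 0, 0, 1.2, -0.2, 0, 0.2, 0, 0, 0, 1.2, -0.2, 0, 0.2, 0, 0, 0, 1.2, -0.2, 0, 0.2, 0, 0, 0]}}

```text
clock: 11.25
eef_pos: [376.7, -336.3, 84.6]
tool_rot: [3.142, -0.0, 0.006]
force: [0.3, 1.4, 5.9]
width: 20.5
gripper_force: 58.5
```

Call:
{"fn": "jog_arm", "kwargs": {"increments": [1.2, 0, 0, -1, 0, 0, 0, 1.2, 0, 0, -3, 0, 0, 0, 1.2, 0, 0, -7, 0, 0, 0, 1.2, 0, 0, -11, 0, 0, 0, 1.2, 0, 0, -15, 0, 0, 0, 1.2, 0, -3, -16.5, 0, 0, 0, 1.2, 0, -7, -16.5, 0, 0, 0, 1.2, 1, -12, -16.5, 0, 0, 0, 1.2, 2, -17, -16.5, 0, 0, 0, 1.2, 3, -22, -16.5, 0, 0, 0, 1.2, 3, -27, -16.5, 0, 0, 0, 1.2, 3, -32, -16.5, 0, 0, 0, 1.2, 4, -37, -16.5, 0, 0, 0, 1.2, 5, -42, -16.5, 0, 0, 0, 1.2, 7, -47, -16.5, 0, 0, 0, 1.2, 9, -52, -16.5, 0, 0, 0, 1.2, 11, -57, -16.5, 0, 0, 0, 1.2, 13, -62, -16.5, 0, 0, 0, 1.2, 15, -66, -16.5, 0, 0, 0, 1.2, 16.5, -69.6, -16.5, 0, 0, 0]}}

```text
clock: 13.25
eef_pos: [536.6, 358.4, 249.7]
tool_rot: [3.141, -0.001, 0.006]
force: [0.2, -0.0, -0.6]
width: 20.3
gripper_force: 58.7
```

```bash

python3 - <<'E'
from h import *
print(ctrl.read_state()["tool_rot"],plan(541.8,359.6,64,0))
E
```

```text
[ 3.14085140e+00 -6.72528952e-04  5.53829719e-03] (array([ 0.51, -0.14, 18.57]), array([ 0. , -0. ,  0.3]))
```

Call:
{"fn": "jog_arm", "kwargs": {"increments": [1.2, 0, 0, 1, 0, 0, 0, 1.2, 0, 0, 5, 0, 0, 0, 1.2, 0, 0, 9, 0, 0, 0, 1.2, 0, 0, 13, 0, 0, 0, 1.2, 0, 0, 16, 0, 0, 0, 1.2, 0, 0, 17.2, 0, 0, 0, 1.2, 0, 0, 17.2, 0, 0, 0, 1.2, 0, 0, 17.2, 0, 0, 0]}}

```text
clock: 14.05
eef_pos: [536.7, 357.4, 78.7]
tool_rot: [-3.141, -0.002, 0.006]
force: [0.7, 1.0, -0.0]
width: 20.6
gripper_force: 58.9
```

Call:
{"fn": "jog_arm", "kwargs": {"increments": [1.2, 0.5, -0.2, 0, 0, 0, 0, 1.2, 0.5, -0.2, 0.4, 0, 0, 0, 1.2, 0.5, -0.2, 0.8, 0, 0, 0, 1.2, 0.5, -0.2, 1.2, 0, 0, 0, 1.2, 0.5, -0.2, 1.2, 0, 0, 0, 1.2, 0.5, -0.2, 1.2, 0, 0, 0]}}

```text
clock: 14.65
eef_pos: [540.8, 358.8, 65.2]
tool_rot: [3.141, 0.0, 0.006]
force: [0.6, -0.3, 1.2]
width: 20.4
gripper_force: 59.0
```

Call:
{"fn": "jog_arm", "kwargs": {"increments": [1.2, 0.1, 0, 0.1, 0, 0, 0, 1.2, 0.1, 0, 0.2, 0, 0, 0, 1.2, 0.1, 0, 0.2, 0, 0, 0]}}

```text
clock: 14.95
eef_pos: [541.5, 359.0, 64.6]
tool_rot: [3.141, 0.0, 0.006]
force: [-2.6, -1.6, 8.4]
width: 20.0
gripper_force: 60.0
```

Call:
{"fn": "jog_arm", "kwargs": {"increments": [5.5, 0, 0, 0, 0, 0, 0, 5.5, 0, 0, -0.2, 0, 0, 0, 5.5, 0, 0, -0.2, 0, 0, 0, 5.5, 0, 0, -0.2, 0, 0, 0, 5.5, 0, 0, -3, 0, 0, 0, 5.5, 0, 0, -7, 0, 0, 0, 5.5, 0, 0, -11, 0, 0, 0, 5.5, 0, 2, -15, 0, 0, 0, 5.5, 0, 6, -16, 0, 0, 0, 5.5, -0.5, 11, -16, 0, 0, 0, 5.5, -1, 16, -16, 0, 0, 0, 5.5, -1.5, 20, -16, 0, 0, 0, 5.5, -1.5, 22.9, -16, 0, 0, 0, 5.5, -1.5, 22.9, -16, 0, 0, 0, 5.5, -1.5, 22.9, -16, 0, 0, 0, 5.5, -1.5, 22.9, -16, 0, 0, 0]}}

```text
clock: 16.55
eef_pos: [528.2, 131.5, 223.4]
tool_rot: [-3.14, -0.0, 0.008]
force: [-0.0, 0.4, 0.4]
width: 55.0
gripper_force: 0.0
```

```bash

python3 - <<'E'
from h import *
s=ctrl.read_state(); print(s["tool_rot"],plan(526.5,129.8,98,0)); 
c,im=shot("w6"); m=masks(im)
for k in m:
    for _,st,ce in comps(m[k],100): print(k,st,ce.round(1))
print(proj([[526.5,129.8,143],[526.5,129.8,150],[541.8,359.6,107],[420,180,130],[428.8,30.9,153]],c))
E
```

```text
[-3.14047512e+00 -2.67440528e-04  7.68134886e-03] (array([-0.17,  0.19, 12.54]), array([-0.1, -0. ,  0.4]))
blue [  0 200  15  26 295] [  5.3 212.1]
blue [309 236  32  31 724] [324.9 251.3]
blue [240 364  30  33 775] [254.7 380.2]
orange [323   0  28  15 175] [336.1   8. ]
orange [ 189   71   85   89 4417] [231.2 114.4]
orange [   0  158  110   67 4409] [ 63.1 192.4]
orange [ 298  187   63   70 2743] [328.9 215. ]
orange [ 235  265   83  118 5740] [279.  312.8]
orange [  84  269  120   91 6019] [139.8 312.4]
orange [ 404  280   79   76 2858] [451.4 310.4]
[[324.63370853 249.02844387]
 [324.75519067 252.53191439]
 [ -3.83862106 209.95485043]
 [254.22866397 381.73919779]
 [471.10064162 394.2161624 ]]
```

View pics/w6.png

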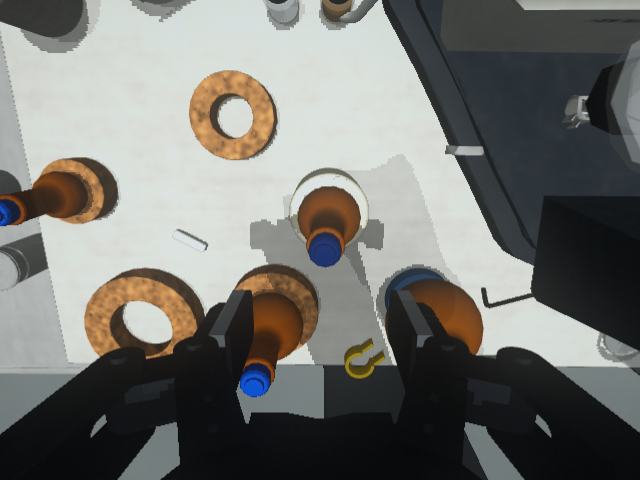

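Call:
{"fn": "jog_arm", "kwargs": {"increments": [5.5, -0.2, 0.2, 2, 0, 0, 0, 5.5, -0.2, 0.2, 6, 0, 0, 0, 5.5, -0.2, 0.2, 9, 0, 0, 0, 5.5, -0.2, 0.2, 11.5, 0, 0, 0, 5.5, -0.2, 0.2, 12.4, 0, 0, 0, 5.5, -0.2, 0.2, 12.4, 0, 0, 0, 5.5, -0.2, 0.2, 12.4, 0, 0, 0, 1.2, -0.2, 0.2, 12.4, 0, 0, 0, 1.2, -0.2, 0.2, 12.4, 0, 0, 0, 1.2, -0.2, 0.2, 12.4, 0, 0, 0, 1.2, -0.2, 0.2, 12.4, 0, 0, 0, 1.2, -0.2, 0.2, 12.4, 0, 0, 0, 1.2, -0.2, 0.2, 12.4, 0, 0, 0, 1.2, -0.2, 0.2, 12.4, 0, 0, 0]}}

```text
clock: 18.0
eef_pos: [527.0, 127.4, 100.4]
tool_rot: [3.141, -0.002, 0.005]
force: [-0.4, -2.2, 7.1]
width: 22.8
gripper_force: 58.2
```

Call:
{"fn": "jog_arm", "kwargs": {"increments": [1.2, 0, 0, -1, 0, 0, 0, 1.2, 0, 0, -3, 0, 0, 0, 1.2, 0, 0, -6, 0, 0, 0, 1.2, 0, 0, -9, 0, 0, 0, 1.2, 3, -3, -9, 0, 0, 0, 1.2, 6, -6, -9, 0, 0, 0, 1.2, 8.2, -8.3, -9, 0, 0, 0, 1.2, 8.2, -8.3, -8, 0, 0, 0, 1.2, 8.2, -8.3, -5, 0, 0, 0, 1.2, 8.2, -8.3, -1, 0, 0, 0, 1.2, 8.2, -8.3, 1, 0, 0, 0, 1.2, 8.2, -8.3, 1.6, 0, 0, 0, 1.2, 8.2, -8.3, 1.6, 0, 0, 0, 1.2, 8.2, -8.3, 1.6, 0, 0, 0]}}

```text
clock: 19.4
eef_pos: [608.4, 211.8, 84.7]
tool_rot: [-3.141, -0.002, 0.006]
force: [-0.0, 0.4, 0.1]
width: 22.9
gripper_force: 58.3
```

Call:
{"fn": "jog_arm", "kwargs": {"increments": [1.2, 0.1, 0.1, 0.3, 0, 0, 0, 1.2, 0.1, 0.1, 0.6, 0, 0, 0, 1.2, 0.1, 0.1, 0.8, 0, 0, 0, 1.2, 0.1, 0.1, 0.8, 0, 0, 0, 1.2, 0.1, 0.1, 0.8, 0, 0, 0]}}

```text
clock: 19.9
eef_pos: [609.4, 210.6, 76.7]
tool_rot: [-3.141, -0.002, 0.006]
force: [-0.8, -0.4, 6.7]
width: 22.4
gripper_force: 59.2
```

Call:
{"fn": "jog_arm", "kwargs": {"increments": [1.2, 0, 0, 0.1, 0, 0, 0, 1.2, 0, 0, 0.1, 0, 0, 0]}}

```text
clock: 20.1
eef_pos: [609.6, 210.6, 76.3]
tool_rot: [-3.141, -0.002, 0.006]
force: [-1.6, -1.2, 10.2]
width: 22.5
gripper_force: 59.5
```

Call:
{"fn": "jog_arm", "kwargs": {"increments": [5.5, 0, 0, 0, 0, 0, 0, 5.5, 0, 0, -0.2, 0, 0, 0, 5.5, 0, 0, -0.2, 0, 0, 0, 5.5, 0, 0, -0.2, 0, 0, 0, 5.5, 0, 0, -3, 0, 0, 0, 5.5, 0, 0, -7, 0, 0, 0, 5.5, 0, 0, -11, 0, 0, 0, 7, -1, 1, -15, 0, 0, 0, 7, -4, 4, -15.5, 0, 0, 0, 7, -7.5, 7.5, -15.5, 0, 0, 0, 7, -11, 11, -15.5, 0, 0, 0, 7, -14.5, 14.5, -15.5, 0, 0, 0, 7, -18.1, 18, -15.5, 0, 0, 0, 7, -18.1, 18, -15.5, 0, 0, 0, 7, -18.1, 18, -15.5, 0, 0, 0, 7, -18.1, 18, -15.5, 0, 0, 0]}}

```text
clock: 21.7
eef_pos: [430.0, 30.3, 229.6]
tool_rot: [-3.141, -0.002, 0.007]
force: [0.3, 0.3, -0.0]
width: 70.2
gripper_force: 0.0
```

```bash

python3 - <<'E'
from h import *
s=ctrl.read_state(); print(s["tool_rot"],plan(428.8,30.9,107,0)); 
c,im=shot("w7"); m=masks(im)
for k in m:
    for _,st,ce in comps(m[k],100): print(k,st,ce.round(1))
S,D=ctrl.camera_params("scene"),ctrl.camera_params("side")
print(proj([[428.8,30.9,153],[609.2,210.4,118],[420,180,130]],c))
print(tri([(S,(335.1,238.8)),(D,(346.6,227.7)),(cam("w2"),(163.8,177.9)),(cam("w4"),(410.1,272.6))]))
E
```

```text
[-3.14085192e+00 -1.79352510e-03  6.81115350e-03] (array([-0.14, -0.05, 12.26]), array([-0. , -0.1,  0.4]))
blue [ 301  232   42   40 1323] [321.7 251.3]
blue [ 83 236  34  31 813] [ 99.5 251.4]
orange [  58    0  100   44 3129] [111.   17.5]
orange [    0   167   217   123 14996] [104.2 223.1]
orange [ 272  168  100   96 6404] [321.3 210.5]
[[320.82045248 250.40283152]
 [  6.98909306 -73.6263631 ]
 [100.08711409 250.854672  ]]
(array([428.84629173,  30.50185951, 154.03429924]), np.float64(0.37184695129531065))
```

Consistent (stopper seen at (322,251), predicted (321,250)). Descend and grip the 250.

Call:
{"fn": "jog_arm", "kwargs": {"increments": [7, -0.1, 0, 2, 0, 0, 0, 7, -0.1, 0, 6, 0, 0, 0, 7, -0.1, 0, 9, 0, 0, 0, 7, -0.1, 0, 11.5, 0, 0, 0, 7, -0.1, 0, 12.2, 0, 0, 0, 7, -0.1, 0, 12.2, 0, 0, 0, 7, -0.1, 0, 12.2, 0, 0, 0, 1.5, -0.1, 0, 12.2, 0, 0, 0, 1.5, -0.1, 0, 12.2, 0, 0, 0, 1.5, -0.1, 0, 12.2, 0, 0, 0, 1.5, -0.1, 0, 12.2, 0, 0, 0, 1.5, -0.1, 0, 12.2, 0, 0, 0, 1.5, -0.1, 0, 12.2, 0, 0, 0, 1.5, -0.1, 0, 12.2, 0, 0, 0]}}

```text
clock: 23.15
eef_pos: [428.4, 29.2, 108.0]
tool_rot: [3.141, -0.002, 0.006]
force: [-1.0, -0.9, 6.6]
width: 28.6
gripper_force: 58.7
```

Call:
{"fn": "jog_arm", "kwargs": {"increments": [1.5, 0, 0, -1, 0, 0, 0, 1.5, 0, 0, -3, 0, 0, 0, 1.5, 0, 0, -7, 0, 0, 0, 1.5, 0, 0, -11, 0, 0, 0, 1.5, 0, 0, -15, 0, 0, 0, 1.5, 0, -1, -17, 0, 0, 0, 1.5, 0, -4, -17, 0, 0, 0, 1.5, 0, -8, -17, 0, 0, 0, 1.5, 0, -12, -17, 0, 0, 0, 1.5, -1, -16, -17, 0, 0, 0, 1.5, -1, -20, -17, 0, 0, 0, 1.5, -2, -24, -17, 0, 0, 0, 1.5, -2.5, -27, -17, 0, 0, 0, 1.5, -2.5, -28.4, -17, 0, 0, 0, 1.5, -2.5, -28.4, -17, 0, 0, 0, 1.5, -2.5, -28.4, -17, 0, 0, 0]}}

```text
clock: 24.75
eef_pos: [401.3, 311.4, 277.2]
tool_rot: [3.14, 0.0, 0.005]
force: [-0.1, -0.6, -1.6]
width: 28.6
gripper_force: 59.5
```

```bash

python3 - <<'E'
from h import *
s=ctrl.read_state(); print(s["tool_rot"],plan(403.5,313.2,113,0)); 
E
```

```text
[3.13958031e+00 2.86111105e-04 4.62272466e-03] (array([ 0.22, -0.22, 16.42]), array([0.1, 0. , 0.3]))
```

Call:
{"fn": "jog_arm", "kwargs": {"increments": [1.5, 0.2, -0.2, 2, 0, 0, 0, 1.5, 0.2, -0.2, 6, 0, 0, 0, 1.5, 0.2, -0.2, 10, 0, 0, 0, 1.5, 0.2, -0.2, 13, 0, 0, 0, 1.5, 0.2, -0.2, 15.5, 0, 0, 0, 1.5, 0.2, -0.2, 16.2, 0, 0, 0, 1.5, 0.2, -0.2, 16.2, 0, 0, 0, 1.5, 0.2, -0.2, 16.2, 0, 0, 0]}}

```text
clock: 25.55
eef_pos: [404.1, 315.0, 116.5]
tool_rot: [-3.141, -0.002, 0.005]
force: [0.2, -0.5, -0.3]
width: 28.6
gripper_force: 59.5
```

Call:
{"fn": "jog_arm", "kwargs": {"increments": [1.5, -0.1, 0.2, 0.4, 0, 0, 0, 1.5, -0.1, 0.2, 0.8, 0, 0, 0, 1.5, -0.1, 0.2, 1.1, 0, 0, 0, 1.5, -0.1, 0.2, 1.1, 0, 0, 0, 1.5, -0.1, 0.2, 1.1, 0, 0, 0]}}

```text
clock: 26.05
eef_pos: [402.3, 313.2, 104.6]
tool_rot: [3.142, -0.001, 0.006]
force: [0.3, -1.0, 1.8]
width: 28.9
gripper_force: 60.2
```

Call:
{"fn": "jog_arm", "kwargs": {"increments": [1.5, 0.1, 0, 0.1, 0, 0, 0, 1.5, 0.1, 0, 0.15, 0, 0, 0, 1.5, 0.1, 0, 0.15, 0, 0, 0]}}

```text
clock: 26.35
eef_pos: [403.2, 313.3, 103.8]
tool_rot: [3.142, -0.001, 0.006]
force: [-1.0, -2.6, 11.0]
width: 28.9
gripper_force: 61.0
```

Contact. Release, rise and move to a spot clear of the flasks for a final look.

Call:
{"fn": "jog_arm", "kwargs": {"increments": [6, 0, 0, 0, 0, 0, 0, 6, 0, 0, -0.2, 0, 0, 0, 6, 0, 0, -0.2, 0, 0, 0, 6, 0, 0, -0.2, 0, 0, 0, 6, 0, 0, -3, 0, 0, 0, 6, 0, 0, -7, 0, 0, 0, 6, 0, 0, -11, 0, 0, 0, 6, 1, 1, -15, 0, 0, 0, 6, 3, 4, -19, 0, 0, 0, 6, 5, 8, -21, 0, 0, 0, 6, 6, 12, -21, 0, 0, 0, 6, 7, 16, -21, 0, 0, 0, 6, 7, 18, -21, 0, 0, 0, 6, 7, 18, -21, 0, 0, 0, 6, 7, 18, -21, 0, 0, 0, 6, 7, 18, -21, 0, 0, 0, 6, 7, 18, -21, 0, 0, 0]}}

```text
clock: 28.05
eef_pos: [473.8, 135.3, 312.8]
tool_rot: [-3.141, 0.0, 0.009]
force: [-0.4, 0.2, -1.1]
width: 59.7
gripper_force: 0.0
```

```bash

python3 - <<'E'
from h import *
ctrl.read_state()
c,im=shot("w8"); S,D=ctrl.camera_params("scene"),ctrl.camera_params("side")
seat={25:(541.8,359.6,40+67),50:(609.2,210.4,44+74),100:(420.1,180.1,48+82),250:(403.5,313.2,55+95)}
ims={"w":(c,im),"scene":(S,ctrl.get_image("scene")),"side":(D,ctrl.get_image("side"))}
for k,p in seat.items():
    o=[]
    for n,(cc,i) in ims.items():
        u=proj(p,cc)[0]; best=[ce for _,st,ce in comps(masks(i)["blue"],10) if np.hypot(*(ce-u))<14]
        if best: o.append((cc,min(best,key=lambda e:np.hypot(*(e-u)))))
    if len(o)>1:
        q,e=tri(o,p); print(k,len(o),"stopper-expected",(q-p).round(1),"res",e.round(2))
cv2.imwrite("pics/fin.png",np.hstack([cv2.resize(im[:,:,::-1],(400,300)),cv2.resize(ims["side"][1][190:430,130:450,::-1],(400,300))]))
E
```

```text
25 3 stopper-expected [-2.  -0.6 -0. ] res 0.13
50 2 stopper-expected [-18.9  -1.5  -1.7] res 0.26
100 3 stopper-expected [-0.8  0.3 -1.8] res 0.73
250 3 stopper-expected [-0.1 -0.7 -1.6] res 0.41
```

View pics/fin.png

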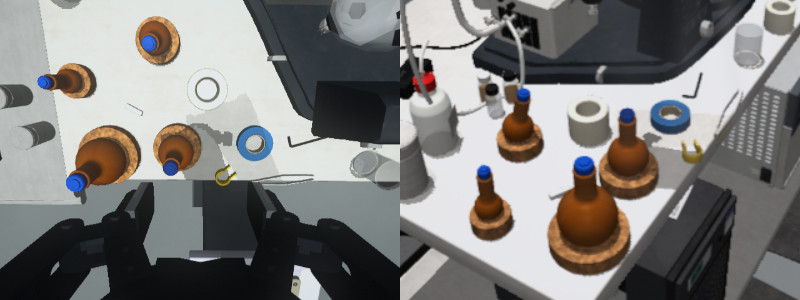

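```bash

python3 - <<'E'
from h import *
D=ctrl.camera_params("side"); out=[]
for c,im in((cam("w8"),cv2.imread("pics/w8.png")),(D,ctrl.get_image("side")[:,:,::-1])):
    u=proj((609.2,210.4,40),c)[0].astype(int); x0,y0=np.maximum(u-50,0); f=4
    big=cv2.resize(im[y0:y0+100,x0:x0+100],None,fx=f,fy=f,interpolation=cv2.INTER_CUBIC)
    q=np.vstack([proj(circ(609.2,210.4,44+25.5*np.sin(t),25.5*np.cos(t)),c) for t in np.linspace(-1.5,1.5,31)])
    h=cv2.convexHull(q.astype(np.float32)).reshape(-1,2)
    for k,col in((h,(0,255,0)),(proj(circ(609.2,210.4,26,37),c),(255,255,0))):
        cv2.polylines(big,[((k-[x0,y0]+.5)*f).round().astype(int)],True,col,1)
    out.append(cv2.resize(big,(400,400)))
cv2.imwrite("pics/b50.png",np.hstack(out))
E
```

```text
(no output)
```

View pics/b50.png

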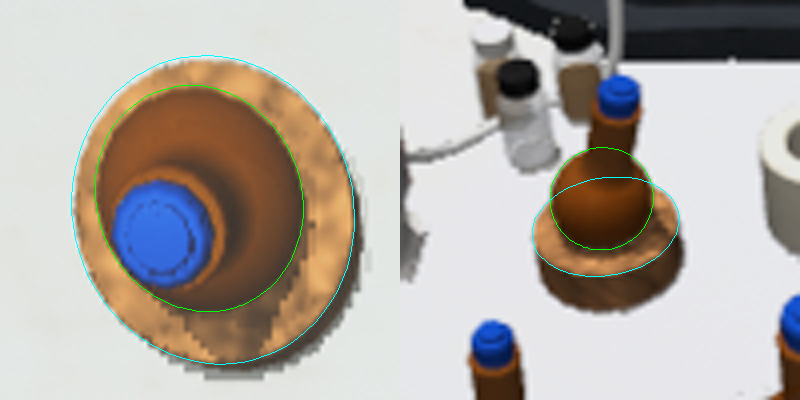

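```bash
python3 -c "
from cell import ctrl
print(ctrl.finish_job())"
```

```text
the job is handed in; nothing more can be done
None
```

I moved all four flasks into their matching cork rings, released them and handed the job in at about 28 s. In the last pictures every bulb sat in its bore; the 50 ml flask leans about 15°, inside the 30° limit. The hand-in returned no verdict.

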